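# Pulse the seed mill: fit the bayonet lid, turn it to the run mark and hold it

## Task

Give the cordless seed mill a short burst: set its yellow lid down into the collar, lugs through the two gaps (white marks), then turn it clockwise, seen from above, until the lid's bar and lugs point at the green run marks, about half-way round to the lock, and finish still gripping it there against the return spring, with the lid seated in the collar. Do not let it click over at the red lock marks, which would leave the mill running. The lid is thin and brittle, so grip it lightly and do not force it down or round, and leave the other things on the shelf alone.

Things in the scene. Friction and masses are not known exactly. Their poses are not given: they have to be found in the camera images.
- lid_grip (a point): the yellow bayonet lid, loose on the shelf, bar up: a disc 84 mm across with an upright finger bar (58 x 14 mm) across its top. This point is inside the bar on the lid's axis, 16 mm below the bar's top, 24 mm above the dome at its foot, 52 mm above the lid's underside. x runs along the bar, y across it (grip it across y), z up. A half turn gives the same lid. 95 g
- lid_lug (a point): centre of the lug on the lid's +x side, 42 mm from the axis, 38 mm below lid_grip; an equal lug is at -x. Each is 8 mm thick, 24 mm wide, reaches 51 mm from the axis; undersides 42 mm below lid_grip. Beneath is a rubber plug 68 mm across, 10 mm deep. Thin brittle plastic: it cracks if the fingers squeeze it with more than 130 N (both pads together), or if it is pushed against the mill with more than 50 N
- mill_gap (a point): centre of the collar floor of the seed mill (grey motor base, black battery pack behind, aluminium cup, black collar), fixed on the shelf; 120 mm above the shelf on the mill's upright axis. x points through one gap in the collar's lip, the other is at -x; white marks on the rim. z up. The lugs rest on this floor: lid_grip is then 42 mm above this point (45 mm still counts as seated). Mouth for the plug 76 mm across
- mill_lip (a point): centre of the collar's top, 15.5 mm above mill_gap, axes as there. The collar is 119 mm across; inside it is a wall of 54 mm radius, and on this a lip 4 mm thick reaches in to 45.5 mm radius, its underside 11.5 mm above the floor, save in the two gaps, which are 46 degrees wide (the lugs take up about 30 of them)
- mill_run (a point): the same point as mill_gap, but its x points at one green run mark on the collar's lip (the other is at -x): 42 degrees (0.73 rad) clockwise, seen from above, from the gap. The red lock marks are 72 degrees clockwise from the gap
- mill_switch (a joint): sprung switch ring in the collar, rad, 0 at rest. The lid's lugs meet it 0.30 rad clockwise of the gap and push it along: it reads about 0.43 with the lid at the run marks. Its spring turns the lid back (0.06 N m at 0, 0.10 N m at the run mark) if let go. At about 0.67 the lugs meet the sprung lock rollers (a clear rise in torque), and at about 0.78 they click over them
- funnel: orange plastic funnel standing mouth down, 110 mm across, 125 mm tall, with a hanging tab at its rim; origin at the centre of its underside; not to be moved
- canister: round aluminium seed canister, 83 mm across, 110 mm tall; origin at the centre of its underside; not to be moved
- spanner: steel adjustable spanner lying flat, 200 mm long along its x, 12 mm thick; origin on the shelf near its middle; not to be moved
- clip: green garden clip lying flat, 78 mm long along its x, 12 mm tall; origin on the shelf near its middle; not to be moved
- trowel: hand trowel lying flat, 290 mm long along its x, wooden handle to -x, 26 mm tall; origin on the shelf near its middle; not to be moved
- pot: empty terracotta pot, 92 mm across, 82 mm tall; origin at the centre of its underside; not to be moved
There are look-alikes about, which are no part of the job. Of the things like the part that bears lid_grip, leave any that is blue or pink; of the rest the larger one is meant.

How it is judged:
By the outcome, as a careful person would: the job done as asked, in the order asked, and still so for the second after the job is handed in, while the arm keeps its last pose, push and grip.
It also fails if it takes over 51 s, if anything falls off the work surface, if the arm or the gripper's body presses on something with over 40 N, if the wrist force passes 120 N, or if a joint passes its speed limit or range.

## Robot

A 7-joint arm with a two-finger parallel gripper is mounted at the origin on the work surface. World frame = base frame: x ahead of the robot, y to its left, z up, the work surface at z = 0. Lengths are in m, angles in rad, forces in N, time in s.
With the tool pointing down it reaches from about 0.35 to 0.9 m from the base axis. Payload 19.9 kg.
Tool frame: the origin (TCP) lies between the finger pads; the fingertips stand 19 mm ahead of it and the grasp point (between the pads) is the TCP; z points along the fingers, y is the line along which they close (so a half turn about z gives the same grasp; the last joint's range is limited). The gripper opens to 94 mm and grips with 3 to 60 N. Pads are 16 mm wide; open, the fingers measure 119 mm over their backs; the gripper's body (75 mm by 177 mm) begins 78 mm behind the grasp point.
Start: joints at [-1.385, 0.417, -0.01, 1.614, 0.005, 1.111, -0.053], TCP at [0.141, 0.609, 0.203] pointing down, gripper open.
Joint ranges: [-2.81, 2.81], [-0.39, 2.02], [-1.27, 1.25], [0.06, 2.57], [-1.19, 4.33], [0.19, 2], [-2.82, 2.82]. Speed limits (rad/s): [1.89, 1.89, 2.39, 2.39, 3.01, 3.01, 3.01].

## Interface

Orientations are given as a 3x3 rotation matrix whose columns are the frame's x, y, z axes.
In Python, from rig import robot gives the robot as it stands. Calls block until the motion is done:
- robot.move_ptp(position, orientation): joint-space move of the TCP to a pose.
- robot.move_linear(position, velocity=0.15, frame=None, threshold=None): straight line of the TCP; frame=None keeps the orientation; velocity is the mean speed in m/s. With threshold (N) it stops when the force on the tool has changed by that much, and returns True; else False.
- robot.goto_joints(angles): joint-space move.
- robot.gripper_to(opening): finger opening in m; the grip force is fixed at half the most; returns when the fingers have stopped.
- robot.pause(seconds).
- robot.ik(position, orientation): joint angles nearest the present ones, or None.
- robot.get_state(): the state.
- robot.grab_frame(name): name is "scene" or "top" or "wrist"; returns the picture (480x640x3 uint8, red, green, blue); there is no depth.
- robot.camera_info(name): a dict with "fx", "fy", "cx", "cy" (pixels), "rvec" (rotation vector, rad) and "tvec" (3), from world to camera coordinates, as OpenCV has them. Camera axes: x right, y down, z forward; pixel columns grow to the right and rows downward; lengths in m; the calibration is good to about 2 mm. The wrist camera is an equidistant fisheye: a pixel r from the principal point sees the ray r / f radians off the axis. A picture is of the moment at which its call begins: read the wrist's pose just before it. camera_info takes no time and is no camera call; for the wrist camera it gives the pose at the moment of the call.
A pose or a line that the arm cannot do raises robot.PlanningError and nothing moves.
- robot.sign_off(): hands the job in, once; it reports no verdict.
The state is a dict: "time": time; "qpos": joint angles; "joint_vel": joint speeds; "effort": joint torques, N m; "ee_pos": TCP position; "tool_rot": TCP orientation; "force": force on the tool from outside, world axes, zero at the start; "moment": the same for the moment, N m; "opening": finger opening in m.
Only numpy, scipy, OpenCV 4.12 (cv2) and the standard library are available. Lean on these libraries where they do the work, as an engineer would, in place of code of your own. Each camera call takes 0.05 s, during which the arm holds its last target. There are 200 camera calls.

## Working session

There is one attempt and no reset: what is moved stays moved. The work goes in short steps, each a Python script; the robot and the scene stay as the last script left them, time stands still between calls to the robot, and variables do not carry over. Pictures are saved under pics/ and viewed, on a budget of 10 in all, crops included, one or two more only if the job needs it, and the job is handed in when it is done.

```bash
ls; mkdir -p pics; python3 - <<'E'
from rig import robot
import cv2,numpy as np
ims=[]
for n in("scene","top","wrist"):
    im=robot.grab_frame(n); cv2.imwrite(f"pics/{n}0.png",im[:,:,::-1]); print(n,{k:np.round(v,4).tolist() for k,v in robot.camera_info(n).items()})
s=robot.get_state(); print(s)
E
```

```text
pics
scene {'fx': 494.5344, 'fy': 494.5344, 'cx': 316.5, 'cy': 240.5742, 'rvec': [1.7016, 1.8877, -0.7143], 'tvec': [0.049, -0.3705, 1.776]}
top {'fx': 448.2315, 'fy': 448.2315, 'cx': 313.861, 'cy': 244.9266, 'rvec': [2.1696, -2.2067, 0.0775], 'tvec': [0.0112, 0.6121, 1.0938]}
wrist {'fx': 371.6483, 'fy': 371.6483, 'cx': 319.5582, 'cy': 240.7895, 'rvec': [-2.2751, -1.8117, -0.2569], 'tvec': [-0.625, -0.0294, 0.3931]}
{'time': 0.15, 'qpos': array([-1.38547218,  0.41783466, -0.01030865,  1.61402391,  0.00470298,
        1.11066163, -0.05296865]), 'joint_vel': array([ 0.000834  , -0.00093542,  0.00173318,  0.0003592 ,  0.00031693,
        0.0016218 ,  0.00136797]), 'effort': array([ 3.26377967e-04, -8.51531625e+01,  6.37859758e-01, -4.26135993e+01,
       -4.89698164e-02,  1.70885056e-02,  3.50677533e-05]), 'ee_pos': array([0.14049595, 0.60871999, 0.20247536]), 'tool_rot': array([[-9.74395732e-01,  2.24839811e-01, -1.27745925e-04],
       [ 2.24839834e-01,  9.74395324e-01, -8.94890010e-04],
       [-7.67318683e-05, -9.00699379e-04, -9.99999591e-01]]), 'force': array([-0.23816465, -0.05951098,  0.69403   ]), 'moment': array([-0.00944139, -0.01080192,  0.02471735]), 'opening': 0.09408619011519533}
```

View pics/scene0.png

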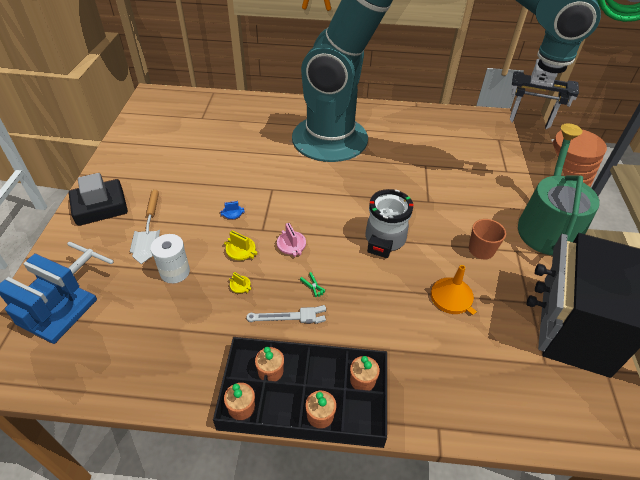

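View pics/top0.png

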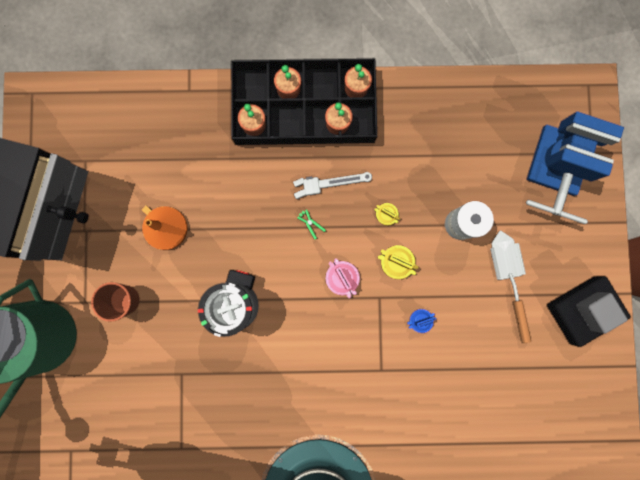

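Candidates (top view): large yellow (398,262), small yellow (387,214), pink (343,278) and blue (421,320). Blue and pink are excluded, and the larger yellow at (398,262) fits. I'll confirm it in a crop that also shows the mill.

```bash
cat > h.py <<'E'
import numpy as np,cv2
from rig import robot
def ray(info,uv):
    uv=np.atleast_2d(np.asarray(uv,float)); R=cv2.Rodrigues(np.array(info['rvec']))[0]; t=np.array(info['tvec'])
    x=(uv-[info['cx'],info['cy']])/info['fx']
    if info.get('fish'):
        th=np.linalg.norm(x,axis=1,keepdims=True)+1e-12; d=np.hstack([x/th*np.sin(th),np.cos(th)])
    else: d=np.hstack([x,np.ones((len(x),1))])
    return -R.T@t, d@R
def onz(info,uv,z):
    c,d=ray(info,uv); return c+d*((z-c[2])/d[:,2:])
def cam(n):
    i=dict(robot.camera_info(n)); i['fish']=(n=='wrist'); return i
def hsv(im): return cv2.cvtColor(im,cv2.COLOR_RGB2HSV)
def blobs(m,amin=30):
    n,l,s,c=cv2.connectedComponentsWithStats(m.astype(np.uint8)); return [(s[i,4],c[i],l==i) for i in range(1,n) if s[i,4]>=amin]
E
python3 - <<'E'
from h import *
im=cv2.imread("pics/top0.png")
a=cv2.resize(im[190:350,350:450],None,fx=3.75,fy=3.75,interpolation=cv2.INTER_CUBIC)
b=cv2.resize(im[260:350,185:275],None,fx=4.4,fy=4.4,interpolation=cv2.INTER_CUBIC)
o=np.zeros((600,780,3),np.uint8); o[:a.shape[0],:375]=a; o[:396,380:776]=b
cv2.imwrite("pics/crop1.png",o)
i=cam("top"); H=hsv(im[:,:,::-1].copy())
y=(H[...,0]>22)&(H[...,0]<35)&(H[...,1]>150)&(H[...,2]>120)
for A,c,_ in blobs(y): print(A,c,onz(i,c,.03))
print("mill",onz(i,[228,309],.135))
w=cam("wrist"); c,d=ray(w,[[w['cx'],w['cy']]]); s=robot.get_state(); print("cam in tool",s['tool_rot'].T@(c-s['ee_pos']), s['tool_rot'].T@d[0])
E
```

```text
415 [386.79277108 213.68433735] [[ 0.68613908 -0.18116385  0.03      ]]
943 [397.63944857 261.94909862] [[ 0.56612674 -0.20450422  0.03      ]]
mill [[0.46580758 0.19329598 0.135     ]]
cam in tool [ 0.08217608  0.00052838 -0.18247034] [-2.79314301e-01 -1.81220048e-05  9.60199730e-01]
```

View pics/crop1.png

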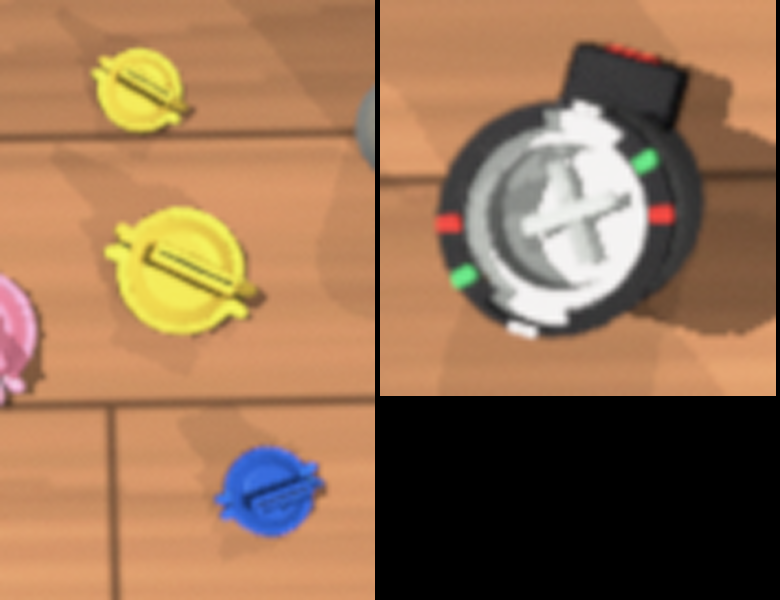

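The left crop shows the larger yellow lid, centred at crop (180,270), with its bar running right and down, so it is the right one. The mill is on the right, with white, green and red marks giving a gap at about -16° and run at about -58° in yaw. I'll view the mill and then the lid with the wrist camera.

```bash
cat >> h.py <<'E'
def rot(deg):
    a=np.radians(deg); x=np.array([np.cos(a),np.sin(a),0]); z=np.array([0,0,-1.]); return np.column_stack([x,np.cross(z,x),z])
def snap(n,f):
    i=cam(n); im=robot.grab_frame(n); cv2.imwrite(f"pics/{f}.png",im[:,:,::-1]); np.save(f"pics/{f}.npy",i,allow_pickle=True); return i,im
def st():
    s=robot.get_state(); return round(s['time'],2),np.round(s['ee_pos'],4),np.round(s['force'],1),np.round(s['moment'],2),round(s['opening'],4),np.round(s['qpos'],2)
E
python3 - <<'E'
from h import *
robot.move_ptp([.466,.193,.27],rot(164)); print(st()); a=snap("wrist","w_mill")[1]
robot.move_ptp([.566,-.2045,.18],rot(68)); print(st()); b=snap("wrist","w_lid")[1]
cv2.imwrite("pics/w2.png",np.hstack([a[:,100:500],b[:,100:500]])[:,:,::-1])
E
```

```text
(2.08, array([0.4657, 0.1939, 0.2698]), array([0.2, 0.5, 0.1]), array([-0.06, -0.  ,  0.02]), 0.094, array([-0.77,  0.14,  0.35,  1.83, -0.05,  1.18,  0.89]))
(3.67, array([ 0.5665, -0.203 ,  0.1801]), array([-0.8,  0.6, -0.1]), array([-0.07,  0.12,  0.01]), 0.0939, array([-0.32,  0.52,  0.83,  1.72, -0.43,  1.1 ,  0.27]))
```

View pics/w2.png

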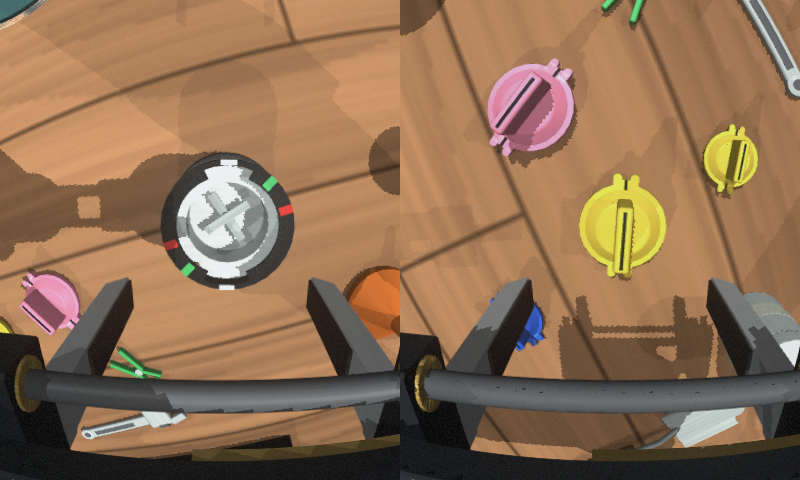

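```bash
cat > meas.py <<'E'
from h import *
def load(f): return np.load(f"pics/{f}.npy",allow_pickle=True).item(), cv2.cvtColor(cv2.imread(f"pics/{f}.png"),cv2.COLOR_BGR2RGB)
def marks(i,im,guess,z=.1355):
    H=hsv(im); h,s,v=[H[...,k].astype(int) for k in range(3)]
    out={}
    for nm,m in dict(red=((h<8)|(h>172))&(s>150)&(v>100),green=(h>50)&(h<85)&(s>120)&(v>90),white=(s<40)&(v>200)).items():
        for A,c,_ in blobs(m,8):
            p=onz(i,c,z)[0,:2]; r=np.linalg.norm(p-guess)
            if .045<r<.065: print(nm,A,c.round(1),p.round(4),"r",r.round(4)); out.setdefault(nm,[]).append(p)
    for k,P in out.items():
        if len(P)==2: d=P[0]-P[1]; print(k,"mid",((P[0]+P[1])/2).round(4),"ang",np.degrees(np.arctan2(d[1],d[0])).round(1),"len",np.linalg.norm(d).round(4))
def lid(i,im,guess,zd=.018):
    H=hsv(im); h,s,v=[H[...,k].astype(int) for k in range(3)]
    y=(h>20)&(h<36)&(s>130)&(v>90)
    b=min(blobs(y,300),key=lambda b:np.linalg.norm(onz(i,b[1],.03)[0,:2]-guess))
    c=max(cv2.findContours(b[2].astype(np.uint8),0,cv2.CHAIN_APPROX_NONE)[0],key=len)
    fill=cv2.drawContours(np.zeros(im.shape[:2],np.uint8),[c],-1,1,-1)
    p=onz(i,c[:,0],zd)[:,:2]; g=p.mean(0)
    for _ in range(6):
        q=p[abs(np.linalg.norm(p-g,axis=1)-.042)<.003 if _ else slice(None)]
        s3=np.linalg.lstsq(np.c_[2*q,np.ones(len(q))],(q**2).sum(1),rcond=None)[0]; g=s3[:2]
    print("disc",g.round(4),"r",np.sqrt(s3[2]+g@g).round(4),len(q),len(p))
    far=onz(i,c[:,0],.014)[:,:2]; far=far[np.linalg.norm(far-g,axis=1)>.0465]; d=far-g
    a=np.angle(np.mean(np.exp(2j*np.arctan2(d[:,1],d[:,0]))))/2; print("lug ang",np.degrees(a).round(1),len(far))
    dk=(fill>0)&(v<110)
    for A,cc,m in blobs(dk,25):
        P=onz(i,np.argwhere(m)[:,::-1],.068)[:,:2]; u=np.linalg.svd(P-P.mean(0),full_matrices=False)[2][0]; e=(P-P.mean(0))@u
        print("dark",A,cc.round(1),"mid",((e.max()+e.min())/2*u+P.mean(0)).round(4),"ang",np.degrees(np.arctan2(u[1],u[0])).round(1),"len",np.ptp(e).round(4))
E
python3 - <<'E'
from meas import *
print("--wrist");marks(*load("w_mill"),np.array([.466,.193]))
print("--top");marks(cam("top"),cv2.cvtColor(cv2.imread("pics/top0.png"),cv2.COLOR_BGR2RGB),np.array([.466,.193]))
i,im=load("w_lid")
lid(i,im,np.array([.566,-.2045]))
E
```

```text
--wrist
red 119 [385.5 209.6] [0.4638 0.2552] r 0.0622
green 113 [369.3 183.2] [0.4375 0.247 ] r 0.0611
green 99 [287.6 268.9] [0.4931 0.1564] r 0.0455
white 10 [362.6 199.7] [0.4499 0.2377] r 0.0475
white 59 [326.1 287.5] [0.5204 0.1852] r 0.0549
green mid [0.4653 0.2017] ang 121.5 len 0.1063
white mid [0.4852 0.2115] ang 143.3 len 0.0879
--top
red 22 [248.7 308.5] [0.4662 0.1475] r 0.0455
red 23 [199.9 310.5] [0.4636 0.2553] r 0.0623
green 19 [245.2 295.9] [0.4939 0.155 ] r 0.0471
green 18 [203.9 321.9] [0.4384 0.2464] r 0.0601
white 12 [216.9 334.4] [0.4108 0.2178] r 0.0605
red mid [0.4649 0.2014] ang -88.6 len 0.1078
green mid [0.4661 0.2007] ang -58.8 len 0.1069
disc [ 0.5669 -0.2076] r 0.0418 204 281
lug ang 64.4 65
dark 153 [322.7 242. ] mid [ 0.5668 -0.2079] ang -116.0 len 0.0486
```

Mill axis is at (0.4655, 0.2013), gap at 163.5° and run at 121.5°. The lid is at (0.567, -0.208) with its bar at 64.2°; disc and groove agree. Now I'll grasp it.

```bash
python3 - <<'E'
from meas import *
R=rot(64.2)
robot.move_ptp([.567,-.2078,.12],R)
print(robot.move_linear([.567,-.2078,.053],velocity=.06,threshold=8), st())
robot.gripper_to(.0); print(st())
robot.move_linear([.567,-.2078,.12],velocity=.1); print(st())
robot.move_ptp([.4655,.2013,.26],rot(163.5)); print(st())
i,im=snap("wrist","w_over"); marks(i,im,np.array([.4655,.2013])); j,t=snap("top","t_over")
cv2.imwrite("pics/over.png",np.hstack([im[60:460,120:520],cv2.resize(t[250:370,170:290],(400,400),interpolation=cv2.INTER_CUBIC)])[:,:,::-1])
E
```

```text
False (5.34, array([ 0.5672, -0.2079,  0.0533]), array([ 0.3,  1. , -0.8]), array([-0.08,  0.07, -0.  ]), 0.0938, array([-0.23,  0.68,  0.74,  1.8 , -0.58,  0.89,  0.32]))
(6.54, array([ 0.567 , -0.2078,  0.053 ]), array([0.1, 0.3, 0.5]), array([-0.03,  0.08, -0.02]), 0.0135, array([-0.23,  0.68,  0.74,  1.8 , -0.58,  0.89,  0.32]))
(7.36, array([ 0.5668, -0.2075,  0.1196]), array([-0.4, -0.3, -0.8]), array([-0.04,  0.06,  0.11]), 0.0135, array([-0.28,  0.6 ,  0.8 ,  1.76, -0.5 ,  1.  ,  0.26]))
(8.99, array([0.4659, 0.2003, 0.2597]), array([-0.2, -1.1, -1.3]), array([-0.02, -0.02,  0.04]), 0.0136, array([-1.03,  0.17,  0.63,  1.85, -0.11,  1.16,  0.92]))
red 129 [380.1 213.1] [0.4639 0.255 ] r 0.0537
green 115 [363. 186.] [0.4375 0.247 ] r 0.0536
```

View pics/over.png

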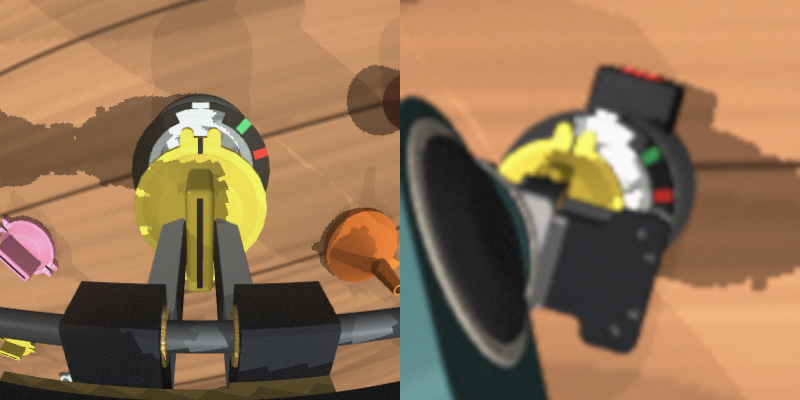

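The lid is squarely in the fingers (opening 13.5 mm), its lug pointing at the white gap. Lowering with force stops.

```bash
python3 - <<'E'
from h import *
c=[.4655,.2013]
robot.move_linear(c+[.185],velocity=.1,frame=rot(163.5)); print(st())
print(robot.move_linear(c+[.1625],velocity=.02,threshold=7)); print(st())
robot.pause(.3); print(st())
snap("wrist","w_in"); i,t=snap("scene","s_in")
cv2.imwrite("pics/in.png",np.hstack([cv2.imread("pics/w_in.png")[60:460,120:520],cv2.resize(t[150:270,330:450],(400,400),interpolation=cv2.INTER_CUBIC)[:,:,::-1]]))
E
```

```text
(9.99, array([0.4658, 0.2014, 0.1855]), array([-0.2, -0.4, -0.7]), array([0.  , 0.02, 0.02]), 0.0135, array([-1.  ,  0.26,  0.62,  1.94, -0.18,  1.  ,  0.98]))
True
(11.08, array([0.4655, 0.2015, 0.1627]), array([-0.8,  0.7,  6.9]), array([-0.15,  0.28,  0.01]), 0.0138, array([-0.98,  0.29,  0.61,  1.96, -0.2 ,  0.95,  1.01]))
(11.38, array([0.4655, 0.2015, 0.1627]), array([-0.9,  0.7,  6. ]), array([-0.2 ,  0.2 ,  0.01]), 0.0139, array([-0.98,  0.29,  0.61,  1.96, -0.2 ,  0.95,  1.01]))
```

View pics/in.png

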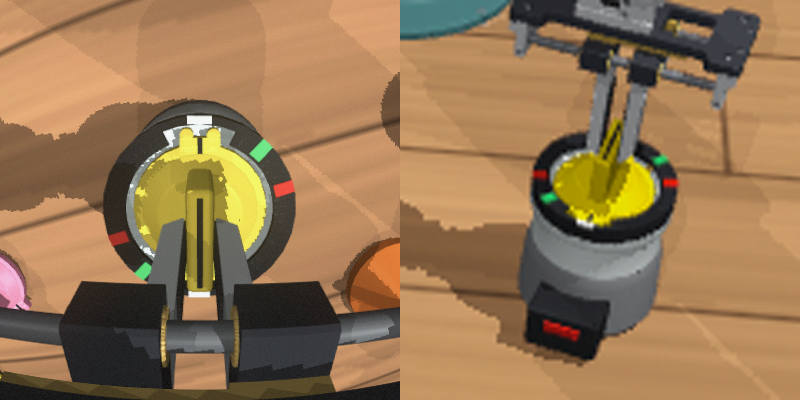

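Seated in the collar: lug in the white gap, TCP z at 0.1627 as expected, about 6 N down. Turning clockwise in small steps while watching the torque.

```bash
python3 - <<'E'
from h import *
def yaw():
    x=robot.get_state()['tool_rot'][:,0]; return np.degrees(np.arctan2(x[1],x[0])).round(2)
for a in [160.5,156,151.5,147,142.5,138,133.5,129.5]:
    robot.move_linear([.4655,.2013,.1628],frame=rot(a)); s=robot.get_state(); print(a,yaw(),round(s['time'],2),s['ee_pos'].round(4),s['force'].round(1),s['moment'].round(3),round(s['opening'],4))
    if np.abs(s['force']).max()>20 or abs(s['moment'][2])>.35: print("STOP"); break
i,im=snap("wrist","w_t1")
E
```

```text
160.5 160.57 11.73 [0.4656 0.2014 0.1629] [0.5 0.7 1. ] [-0.008 -0.006  0.003] 0.0141
156 156.17 11.98 [0.4654 0.2014 0.1628] [-1.  -0.3  1.8] [-0.088  0.121  0.03 ] 0.0137
151.5 151.71 12.23 [0.4655 0.2013 0.1628] [-1.3 -0.   1.7] [-0.171  0.119  0.026] 0.0135
147 147.23 12.48 [0.4654 0.2013 0.1628] [-0.3 -0.3  1.4] [-0.172  0.118  0.007] 0.0136
142.5 142.75 12.73 [0.4654 0.2013 0.1628] [-1.3 -1.7  1.8] [-0.337  0.318  0.051] 0.0137
138 138.24 12.98 [0.4654 0.2013 0.1627] [-0.3 -2.   1.2] [-0.375  0.345  0.058] 0.0134
133.5 133.75 13.23 [0.4654 0.2013 0.1627] [-1.7 -0.7  0.8] [-0.366  0.41   0.044] 0.0136
129.5 129.74 13.48 [0.4654 0.2013 0.1628] [-0.3 -0.9  0.6] [-0.35   0.428  0.1  ] 0.0136
```

```bash
python3 - <<'E'
from meas import *
for a in [126.5,123.5,121.5]:
    robot.move_linear([.4655,.2013,.1628],frame=rot(a)); s=robot.get_state(); print(a,round(s['time'],2),s['ee_pos'].round(4),s['force'].round(1),s['moment'].round(3),round(s['opening'],4))
robot.pause(.5); s=robot.get_state(); print(s['force'].round(1),s['moment'].round(3),s['ee_pos'].round(4),np.degrees(np.arctan2(*s['tool_rot'][[1,0],0])))
i,im=snap("wrist","w_run"); marks(i,im,np.array([.4655,.2013]))
H=hsv(im); h,sa,v=[H[...,k].astype(int) for k in range(3)]
fill=cv2.morphologyEx(((h>20)&(h<36)&(sa>130)&(v>70)).astype(np.uint8),cv2.MORPH_CLOSE,np.ones((9,9)))
for A,cc,m in blobs((fill>0)&(v<75),20):
    P=onz(i,np.argwhere(m)[:,::-1],.178)[:,:2]; u=np.linalg.svd(P-P.mean(0),full_matrices=False)[2][0]
    print("dark",A,cc.round(1),P.mean(0).round(4),np.degrees(np.arctan2(u[1],u[0])).round(1))
j,t=snap("scene","s_run")
cv2.imwrite("pics/run.png",np.hstack([cv2.resize(im[130:330,220:420],(400,400)),cv2.resize(t[150:270,330:450],(400,400),interpolation=cv2.INTER_CUBIC)])[:,:,::-1])
E
```

```text
126.5 13.78 [0.4654 0.2013 0.1628] [-1.9 -0.4  0.2] [-0.285  0.455  0.049] 0.0138
123.5 14.03 [0.4655 0.2014 0.1628] [-1.8 -1.1  1. ] [-0.268  0.494  0.025] 0.0133
121.5 14.28 [0.4654 0.2013 0.1628] [-1.  -1.3  1.2] [-0.391  0.43   0.048] 0.0137
[-2.  -0.6 -0.1] [-0.283  0.45   0.154] [0.4655 0.2013 0.1628] 121.5121255370985
red 290 [366.1 198.7] [0.4639 0.2549] r 0.0537
green 292 [319.5 186.1] [0.4374 0.247 ] r 0.0537
green 54 [319.1 354. ] [0.4953 0.1522] r 0.0574
white 1394 [259.3 225.2] [0.4193 0.2091] r 0.0469
white 114 [378.9 333.8] [0.5206 0.1857] r 0.0573
green mid [0.4663 0.1996] ang 121.4 len 0.1111
white mid [0.47   0.1974] ang 167.0 len 0.104
dark 55 [319.5 206.1] [0.4392 0.2441] -57.4
dark 491 [319.3 305. ] [0.4655 0.2011] -58.0
dark 3305 [305.2 448.9] [0.5143 0.1018] 32.7
```

View pics/run.png

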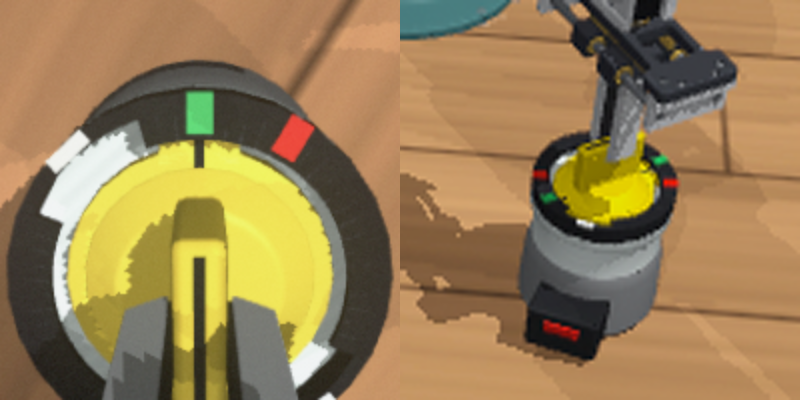

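The bar and lug line up with the green mark and the lug is tucked under the lip. The groove reads 122.0° against 121.5° for the mark, and the lid is seated with almost no vertical load. Handing in.

```bash
python3 -c "
from h import *
print(st()); robot.sign_off()"
```

```text
(14.88, array([0.4655, 0.2013, 0.1628]), array([-0.9, -0.6,  0.2]), array([-0.3 ,  0.42,  0.15]), 0.0136, array([-1.1 ,  0.32,  0.75,  1.96, -0.27,  0.96,  0.33]))
the job is handed in; nothing more can be done
```

The lid is in the collar, turned to the green run marks, and still held there by the gripper. I handed the job in at 14.9 s.

- **Lid:** I picked up the larger yellow lid by its bar. The grip was the fixed half-force setting, about 60 N over both pads against the 130 N limit.
- **Seating:** It went down through the gaps and stopped at about 7 N. The gripper height of 0.1628 m puts the lid at the seated height.
- **Turn:** It went clockwise in small steps, 42° in all, with no jump in torque at any step. The clear rise you would get at the lock rollers never came.
- **Last check:** The lid's bar measured 122.0° in the wrist picture and the green marks 121.5°, so they agree within about half a degree. The lug sits under the lip, and the red lock marks are about 30° further on.
- **Readings that disagreed:** One wrist view put the far green mark about 4 mm out because the fingers partly hid it. I used the earlier unobstructed measurements instead. A sideways moment of about 0.5 N m built up during the turn, but side forces stayed at 2 N or less.
- **Other objects:** The arm's path stayed clear of the other things, and the pictures show no sign of contact. I did not re-measure their positions.

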